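# Turn the keyed canister lid onto its pin and press it shut

### The arm

A 7-joint arm with a two-finger parallel gripper is mounted at the origin on the work surface. World frame = base frame: x ahead of the robot, y to its left, z up, the work surface at z = 0. Lengths are in m, angles in rad, forces in N, time in s.
With the tool pointing down it reaches from about 0.4 to 0.85 m from the base axis. Payload 4.5 kg.
Tool frame: the origin (TCP) lies on the mounting face of the last link; the fingertips stand 166 mm ahead of it and the grasp point (between the pads) lies 147 mm ahead of it; y points along the fingers, z is the direction in which the jaws open and shut, and the axes are right-handed (so a half turn about y gives the same grasp; the last joint's range is limited). The gripper opens to 88 mm and grips with 3 to 60 N. Pads are 18 mm wide; open, the fingers measure 123 mm over their backs; the gripper's body (75 mm by 187 mm) begins 45 mm behind the grasp point.
Start: joints at [1.216, 0.689, -0.195, 1.565, 0.157, 0.902, -0.215], TCP at [0.237, -0.578, 0.405] pointing down, gripper open.
Joint ranges: [-3.01, 3.01], [-0.46, 2.08], [-1.47, 1.51], [0.13, 2.56], [-1, 4.14], [0.04, 2.09], [-2.66, 2.66]. Speed limits (rad/s): [2.57, 2.57, 3.14, 3.14, 3.14, 3.14, 3.14].

### API

Orientations are given as a unit quaternion [x, y, z, w].
In Python, from plant import r gives the robot as it stands.
- The arm moves only by the tool arm_command, never from a script. Its argument "deltas" is a list of rows, each an object of numbers: "dx", "dy", "dz": the shift along the tool's x, y, z each as a share of 1000 mm, from -1 to 1; "wx", "wy", "wz": the turn, a rotation vector about the tool's x, y, z each as a share of 45 degrees, from -1 to 1. In form: [{"dx": .., "dy": .., "dz": .., "wx": .., "wy": .., "wz": ..}, ...]. A call has exactly 5 rows; each row is the pose to reach, as a shift and turn from the pose commanded when the call began, along the tool's axes at that moment; what a row does not reach only later rows make up. A row lasts 1/10 s, in which the tool goes at most 50 mm and 8.59 degrees, less where a joint would pass 70% of its speed; a pose out of reach is approached as far as the arm can. A call with a number of a shift or a turn outside -1 to 1 is refused whole. A call with a gripper value outside its range is refused whole. "claw" is the opening, from -1 (shut) to 1 (fully open), set as the call begins (left out, the last holds). The fingers move at their own pace and stop on an object; "grip_force" is the grip in N (left out, the last holds). Time passes only in rows, so rows that repeat a pose let the fingers close, or fill a call up. It gives the time, the measured TCP pose, the force and the opening at its end, in the units of the state.
- r.get_state(): the state, without advancing time (a new reading comes with each control period).
- r.snapshot(name): name is "scene" or "top" or "wrist"; returns the picture (480x640x3 uint8, red, green, blue); there is no depth.
- r.get_calibration(name): a dict with "vertical_fov" (degrees; the focal length in pixels is half the picture's height over the tangent of half this angle, whatever the lens; pixels are square), "cx", "cy" (the principal point, pixels), "k1" (the pictures are not rectified: a ray, as slopes to the right and down, at radius r is drawn at 1 + k1 r^2 times it, then the intrinsics apply), "R" (3x3) and "t" (3): a world point X has camera coordinates R X + t. Camera axes: x right, y down, z forward; pixel columns grow to the right and rows downward; lengths in m; the calibration is good to about 2 mm. A picture is of the moment at which its call begins: read the wrist's pose just before it. get_calibration takes no time and is no camera call; for the wrist camera it gives the pose at the moment of the call.
- r.finish_job(): hands the job in, once; it reports no verdict.
The state is a dict: "clock": time; "q": joint angles; "qd": joint speeds; "joint_torque": joint torques, N m; "tool_pos": TCP position; "eef_rot": TCP orientation; "contact_force": force on the tool from outside, world axes, zero at the start; "moment": the same for the moment, N m; "opening": opening from 0.0 (shut) to 1.0 (fully open).
Only numpy, scipy, OpenCV 4.12 (cv2) and the standard library are available. Lean on these libraries where they do the work, as an engineer would, in place of code of your own. Each camera call takes 0.05 s, during which the arm holds its last target.

### The job

Close the muesli canister that stands on the cork trivet: with a fingertip, push the rib on its loose wooden lid round until the notch in the lid's rim stands over the steel pin, then press the lid fully down so that the pin sits in the notch, and take your hand away. Do not pinch the rib or lift the lid, and leave the other breakfast things where they are.

Things in the scene. Friction and masses are not known exactly. Their poses are not given: they have to be found in the camera images.
- lid_top (a point): Centre of the flat top of the canister's round dark-wood lid, on its turning axis (vertical). Lid: 111 mm across, 12 mm thick, top 104 mm above the table at the start and 94 mm when fully down. Axes turn with the lid: x points from the centre to the notch, z up. The lid cannot tilt or shift sideways; it only turns, either way without stops, and slides up and down. The canister below it (white ceramic, 92 mm across, on a round cork trivet 132 mm across) is fixed.
- notch (a point): Middle of the notch in the lid's rim, 48 mm from the lid's axis, level with the lid's top. The notch goes right through the lid's thickness, is 16 mm wide, open at the rim and 16 mm deep (39 to 55 mm from the axis). x points outward.
- rib (a point): Centre of the upright pale-wood rib on top of the lid, 35 mm from the axis on the side opposite the notch, half-way up it (9 mm above the lid's top). The rib is radial: 30 mm long (20 to 50 mm from the axis), 10 mm thick, 19 mm high. x along it, towards the axis and the notch. The rest of the lid's top is flat and bare.
- pin (a point): Point on the axis of the steel pin, 48 mm from the lid's axis, where the middle of the notch must come. The pin is round, 8 mm thick, and lies level and radially on a bracket outside the canister's rim, its centre 86 mm above the table, so that the lid cannot go down anywhere but with the notch over it. x points outward. Fixed to the canister.
- pin_end (a point): Round outer end of the pin, 84 mm from the lid's axis; it juts 28 mm beyond the lid's rim and is seen from above.
- lid (a joint): Angle of the lid (rad), counter-clockwise from above is positive; 0 (or any full turn) is where the notch stands over the pin. It may be about 0.08 rad off and still go down. Starts between 0.6 and 5.68. Turns against light friction (0.04 N m, about 1.2 N at the rib) and stays where it is left.
- lid_slide (a joint): How far the lid has been pressed down (m): 0 at the start, 0.010 fully seated on the rim; negative if lifted. The gasket's friction lets it down at a push of about 4 N, and it stays where it is left. It stops at 0.002 to 0.004, on the pin, if the notch is not over it.
- rib_left: One long side of the rib (5 mm thick half, 30 mm long, 18 mm high), towards -y of the lid. Origin under its centre, on the lid's top.
- rib_right: The other long side of the rib, towards +y of the lid. Origin under its centre.
- butter_bell: Bystander: ceramic butter bell, white pot and blue lid with a knob, 100 mm across and 100 mm high. Origin under its centre.
- hex_jar: Bystander: closed hexagonal glass jar with a steel cap, 74 mm across the corners, 94 mm high. Origin under its centre.
- sugar_bowl: Bystander: copper-coloured sugar bowl with a closed flip-top, 106 mm across, 80 mm high. Origin under its centre.
- teaspoon: Bystander: stainless teaspoon, 140 mm long, lying on the table. Origin under its middle, x towards the bowl of the spoon.
There are look-alikes about, which are no part of the job. Leave any purple or yellow look-alike of the part that bears lid_top alone.

How it is judged:
By the outcome, as a careful person would: the job done as asked, in the order asked, and still so for the second after the job is handed in, with the robot touching nothing.
It also fails if it takes over 64 s, if anything falls off the work surface, if the arm or the gripper's body presses on something with over 40 N, if the wrist force passes 120 N, or if a joint passes its speed limit or range.

## Working session

There is one attempt and no reset: what is moved stays moved. The work goes in short steps, Python scripts to look and compute and a tool call to move; the robot and the scene stay as the last step left them, time stands still between calls to the robot, and variables do not carry over. Pictures are saved under pics/ and viewed, and the job is handed in when it is done.

Besides the shell and the picture viewer there is one more tool, called after ">>>" as name([rows], argument=value, ...), one row to a line, values as JSON. arm_command: Moves the arm, as the interface text tells. Shift numbers are shares of 1000 mm and turn numbers shares of 45 degrees, none past 1 either way. Its arguments: {"type":"object","properties":{"deltas":{"type":"array","items":{"type":"object","properties":{"dx":{"type":"number","minimum":-1,"maximum":1},"dy":{"type":"number","minimum":-1,"maximum":1},"dz":{"type":"number","minimum":-1,"maximum":1},"wx":{"type":"number","minimum":-1,"maximum":1},"wy":{"type":"number","minimum":-1,"maximum":1},"wz":{"type":"number","minimum":-1,"maximum":1}}}},"claw":{"type":"number"},"grip_force":{"type":"number"}},"required":["deltas"]}

```bash
mkdir -p pics; ls
python3 - <<'E'
from plant import r
import cv2,numpy as np
s=r.get_state(); print(s)
for n in ["scene","top"]:
    c=r.get_calibration(n); print(n,c)
    cv2.imwrite(f"pics/{n}0.png",r.snapshot(n)[:,:,::-1])
E
```

```text
pics
{'clock': 0.0, 'q': array([ 1.21580048,  0.68997627, -0.19453074,  1.56631523,  0.15730145,
        0.90247365, -0.21509473]), 'qd': array([-1.21650841e-04,  9.01652425e-05, -3.84080230e-04, -6.21121398e-05,
       -1.33273859e-04, -3.90670702e-04,  5.28105890e-04]), 'joint_torque': array([-3.45416429e-04, -5.27548921e+01, -1.26696389e+00, -1.53424716e+01,
       -5.25908649e-02,  6.67582965e-03,  2.05349984e-04]), 'tool_pos': array([ 0.23678404, -0.57806917,  0.40392267]), 'eef_rot': array([-0.13679211,  0.69438897, -0.69317247,  0.13646902]), 'contact_force': array([ 0.69549403, -0.76771745, -0.51266319]), 'moment': array([ 0.01337139, -0.01570013, -0.02119055]), 'opening': 1.0019711606113733}
scene {'vertical_fov': 53.6966503773523, 'cx': 318.3009469959567, 'cy': 247.08611302427698, 'k1': -0.005611779763459619, 'R': array([[-0.83956187,  0.5431532 , -0.01097562],
       [ 0.31624749,  0.47220289, -0.82280736],
       [-0.44172773, -0.6942687 , -0.56821438]]), 't': array([ 0.47342258, -0.07454295,  1.04339268])}
top {'vertical_fov': 44.39297029838683, 'cx': 311.8676774251209, 'cy': 228.63843506537728, 'k1': -0.04450150691627736, 'R': array([[ 0.05188442, -0.99864851,  0.00302564],
       [-0.97824224, -0.05143316, -0.20098942],
       [ 0.2008734 ,  0.00746841, -0.97958874]]), 't': array([-0.00897884,  0.56952681,  1.19174581])}
```

View pics/scene0.png

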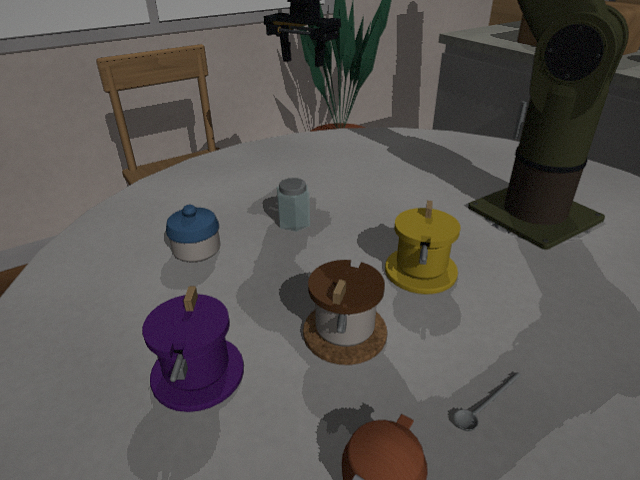

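View pics/top0.png

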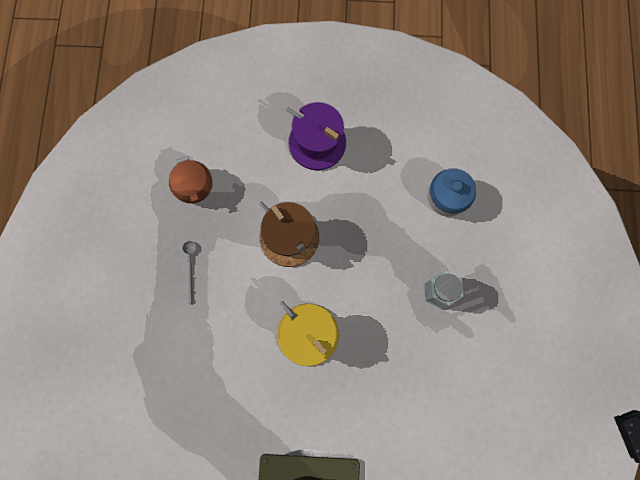

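The top view shows the dark-wood lid near (289,229), with the rib at about (275,211), the notch at about (300,247) and the pin end at about (263,205). The rib seems to sit close to the pin, so the lid is nearly half a turn off. I'll measure it next.

```bash
cat > h.py <<'E'
import cv2,numpy as np
def K(c):
    f=240/np.tan(np.radians(c["vertical_fov"])/2)
    return np.array([[f,0,c["cx"]],[0,f,c["cy"]],[0,0,1]]),np.array([c["k1"],0,0,0,0.])
def cast(c,uv,z):
    k,d=K(c); p=cv2.undistortPoints(np.array(uv,float).reshape(-1,1,2),k,d).reshape(-1,2)
    R=np.array(c["R"]);t=np.array(c["t"]); o=-R.T@t
    v=np.c_[p,np.ones(len(p))]@R
    return o+v*((z-o[2])/v[:,2])[:,None]
def proj(c,X):
    k,d=K(c); return cv2.projectPoints(np.array(X,float).reshape(-1,1,3),cv2.Rodrigues(np.array(c["R"]))[0],np.array(c["t"]),k,d)[0].reshape(-1,2)
E
python3 - <<'E'
import cv2
for n,(u,v) in {"scene":(345,305),"top":(285,225)}.items():
    im=cv2.imread(f"pics/{n}0.png")[v-50:v+50,u-60:u+60]
    cv2.imwrite(f"pics/{n}0c.png",cv2.resize(im,None,fx=6,fy=6,interpolation=cv2.INTER_CUBIC))
E
```

```text
(no output)
```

View pics/top0c.png

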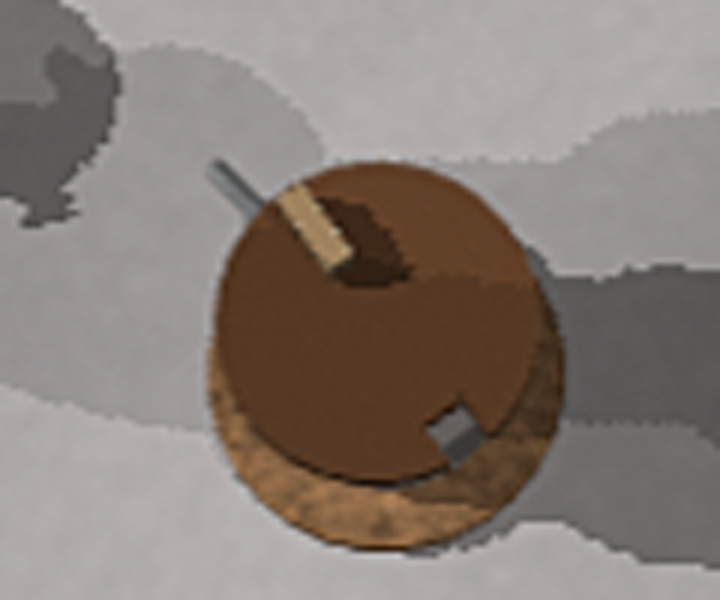

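View pics/scene0c.png

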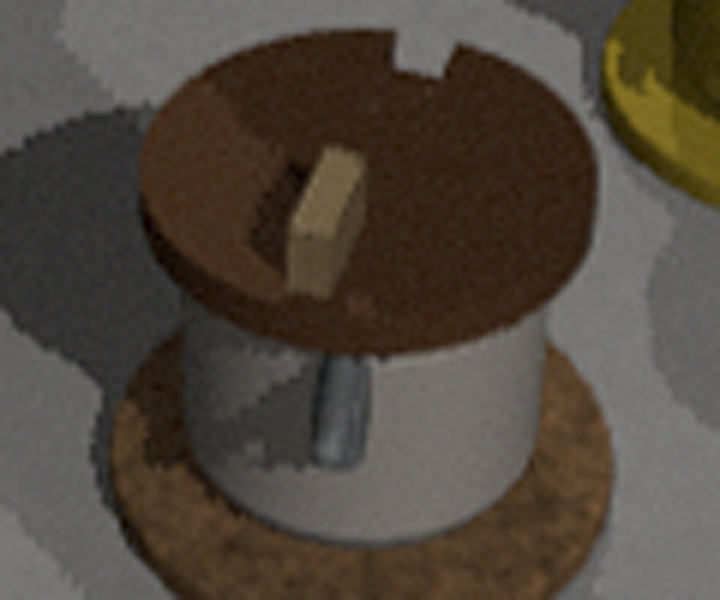

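Run:
```python
from plant import r
from h import *
c=r.get_calibration("top");cs=r.get_calibration("scene")
def up(p,o): return (np.array(p,float)+.5)/6-.5+np.array(o)
T=(225,175);S=(285,255)
im=cv2.imread("pics/top0.png").astype(int)
b,g,rr=[im[:,:,i] for i in range(3)]
h=cv2.cvtColor(im.astype(np.uint8),cv2.COLOR_BGR2HSV)
m=((rr<115)&(rr-b>25)&(h[:,:,0]<20)).astype(np.uint8); m[:,:220]=0;m[:,360:]=0;m[:160]=0;m[290:]=0
# lid boundary points by hand from crop (extremes)
E=up([(217,310),(540,310),(380,162),(265,207),(500,213),(250,412),(375,483)],T)
X=cast(c,E,.104); 
A=np.c_[2*X[:,:2],np.ones(len(X))]; s=np.linalg.lstsq(A,(X[:,:2]**2).sum(1),rcond=None)[0]
cen=s[:2]; print("centre",cen,"rad",np.sqrt(s[2]+cen@cen))
Es=up([(140,170),(598,180),(370,353),(200,300),(545,300),(345,30),(195,85)],S)
X=cast(cs,Es,.104);A=np.c_[2*X[:,:2],np.ones(len(X))]; s=np.linalg.lstsq(A,(X[:,:2]**2).sum(1),rcond=None)[0]
print("scene centre",s[:2],np.sqrt(s[2]+s[:2]@s[:2]))
def pol(P,cn): d=P[:,:2]-cn; return np.c_[np.hypot(*d.T)*1e3,np.degrees(np.arctan2(d[:,1],d[:,0]))]
pe=cast(c,up([(215,167)],T),.088);print("pin end top",pe,pol(pe,cen))
pe=cast(cs,up([(336,463)],S),.083);print("pin end scene",pe,pol(pe,s[:2]))
rb=cast(c,up([(288,195),(341,258)],T),.123);print("rib ends",rb,pol(rb,cen), pol(rb.mean(0)[None],cen))
n=cast(c,up([(428,432),(460,402),(483,425),(452,465)],T),.104);print("notch in",pol(n,cen))
n=cast(cs,up([(393,70),(447,77),(400,35),(458,45)],S),.104);print("notch scene",pol(n,s[:2]))
# bystanders
for nm,uv,z in [("butter",(458,186),.1),("hex",(448,287),.094),("sugar",(190,180),.08),("purple",(318,127),.104),("purplerib",(331,132),.123),("yellow",(308,334),.104),("spoon",(192,272),0.01)]: print(nm,cast(c,[uv],z)[0].round(3))
```

```text
centre [0.55885733 0.06959849] rad 0.05535772414690698
scene centre [0.56426864 0.07591295] 0.05787624311418617
pin end top [[0.61329461 0.13089551 0.088     ]] [[81.98013093 48.39203969]]
pin end scene [[0.6126788  0.13195362 0.083     ]] [[74.05470759 49.17824451]]
rib ends [[0.59621177 0.10208124 0.123     ]
 [0.5753842  0.08284081 0.123     ]] [[49.50235273 41.00964522]
 [21.17773306 38.70380877]] [[35.33403754 40.3188044 ]]
notch in [[  42.35348366 -153.70428982]
 [  39.6951272  -133.04475233]
 [  50.81918898 -132.89681781]
 [  56.05662879 -150.60965691]]
notch scene [[  44.89023724 -133.6804224 ]
 [  46.4158875  -150.92755291]
 [  60.02834433 -133.47498752]
 [  60.17397222 -148.05236827]]
butter [ 0.667 -0.28   0.1  ]
hex [ 0.456 -0.261  0.094]
sugar [0.656 0.285 0.08 ]
purple [0.78  0.019 0.104]
purplerib [ 0.763 -0.009  0.123]
yellow [0.347 0.017 0.104]
spoon [0.469 0.277 0.01 ]
```

The top view fits the stated sizes: lid radius 55.4 mm, rib 21 to 49.5 mm, pin end at about 82 mm. The centre is about (0.559, 0.070), with the pin at 48°, the rib at about 40° and the notch at about -141°. That makes the lid angle about +170°, so I'll push the rib clockwise through about 170°. First I'll check the tool axes and plan the transit.

```bash
cat >> h.py <<'E'
from scipy.spatial.transform import Rotation as Ro
def plan(s,targets,base=None):
    """targets: (tipx,tipy,tipz,yaw deg of tool x) -> rows"""
    R0=Ro.from_quat(s["eef_rot"]); p0=np.array(s["tool_pos"])
    for (x,y,z,yaw) in targets:
        a=np.radians(yaw); X=np.array([np.cos(a),np.sin(a),0]);Y=np.array([0,0,-1.]);Z=np.cross(X,Y)
        Rt=Ro.from_matrix(np.c_[X,Y,Z]); d=R0.inv().apply(np.array([x,y,z+.166])-p0); w=np.degrees((R0.inv()*Rt).as_rotvec())/45
        print("d",d.round(3),"w",w.round(3))
def rep(s):
    M=Ro.from_quat(s["eef_rot"]).as_matrix(); p=np.array(s["tool_pos"])+.166*M[:,1]
    print("t",round(s["clock"],2),"tip",p.round(4),"yaw",np.degrees(np.arctan2(M[1,0],M[0,0])).round(1),"ydir",M[:,1].round(3),"q",np.round(s["q"],2),"F",np.round(s["contact_force"],1),"open",round(s["opening"],2))
E
python3 - <<'E'
from plant import r
from h import *
s=r.get_state();rep(s)
c=np.array([.559,.0696]);a=np.radians(80);p=c+.04*np.array([np.cos(a),np.sin(a)])
yaw=np.degrees(np.arctan2(*Ro.from_quat(s["eef_rot"]).as_matrix()[[1,0],0]))
plan(s,[(p[0],p[1],.238,yaw)])
E
```

```text
t 0.1 tip [ 0.2367 -0.5778  0.238 ] yaw -157.7 ydir [-0.001  0.001 -1.   ] q [ 1.22  0.69 -0.19  1.57  0.16  0.9  -0.22] F [-0.5 -1.4 -0. ] open 1.0
d [-0.565  0.001 -0.511] w [ 0.002 -0.     0.   ]
```

>>> arm_command([
  {"dx":-0.036,"dz":-0.033},
  {"dx":-0.072,"dz":-0.066},
  {"dx":-0.108,"dz":-0.099},
  {"dx":-0.144,"dz":-0.132},
  {"dx":-0.18,"dz":-0.165},
], claw=-1, grip_force=10)

```text
invalid input at $.deltas[0]: expected keys dx, dy, dz, wx, wy, wz
```

>>> arm_command([
  {"dx":-0.036,"dz":-0.033},
  {"dx":-0.072,"dz":-0.066},
  {"dx":-0.108,"dz":-0.099},
  {"dx":-0.144,"dz":-0.132},
  {"dx":-0.18,"dz":-0.165},
])

```text
invalid input at $.deltas[0]: expected keys dx, dy, dz, wx, wy, wz
```

>>> arm_command([
  {"dx":-0.036,"dz":-0.033},
  {"dx":-0.072,"dz":-0.066},
  {"dx":-0.108,"dz":-0.099},
  {"dx":-0.144,"dz":-0.132},
  {"dx":-0.18,"dz":-0.165},
])

```text
invalid input at $.deltas[0]: expected keys dx, dy, dz, wx, wy, wz
```

Run:
```python
from plant import r
from h import *
s=r.get_state();rep(s)
cv2.imwrite("pics/w1.png",r.snapshot("wrist")[:,:,::-1])
```

```text
t 0.1 tip [ 0.2367 -0.5778  0.238 ] yaw -157.7 ydir [-0.001  0.001 -1.   ] q [ 1.22  0.69 -0.19  1.57  0.16  0.9  -0.22] F [-0.5 -1.4 -0. ] open 1.0
```

All six keys are required in every row.

>>> arm_command([
  {"dx":-0.036,"dy":0,"dz":-0.033,"wx":0,"wy":0,"wz":0},
  {"dx":-0.072,"dy":0,"dz":-0.066,"wx":0,"wy":0,"wz":0},
  {"dx":-0.108,"dy":0,"dz":-0.099,"wx":0,"wy":0,"wz":0},
  {"dx":-0.144,"dy":0,"dz":-0.132,"wx":0,"wy":0,"wz":0},
  {"dx":-0.18,"dy":0,"dz":-0.165,"wx":0,"wy":0,"wz":0},
], claw=-1, grip_force=10)

```text
clock: 0.65
tool_pos: [0.3414, -0.3556, 0.4047]
eef_rot: [-0.136, 0.694, -0.694, 0.137]
contact_force: [-0.3, -0.4, -0.7]
opening: 0.574
```

>>> arm_command([
  {"dx":-0.036,"dy":0,"dz":-0.033,"wx":0,"wy":0,"wz":0},
  {"dx":-0.072,"dy":0,"dz":-0.066,"wx":0,"wy":0,"wz":0},
  {"dx":-0.108,"dy":0,"dz":-0.099,"wx":0,"wy":0,"wz":0},
  {"dx":-0.144,"dy":0,"dz":-0.132,"wx":0,"wy":0,"wz":0},
  {"dx":-0.18,"dy":0,"dz":-0.165,"wx":0,"wy":0,"wz":0},
])

```text
clock: 1.15
tool_pos: [0.4455, -0.1346, 0.4047]
eef_rot: [0.137, -0.694, 0.694, -0.137]
contact_force: [0.8, -0.3, -0.3]
opening: 0.113
```

>>> arm_command([
  {"dx":-0.036,"dy":0,"dz":-0.033,"wx":0,"wy":0,"wz":0},
  {"dx":-0.072,"dy":0,"dz":-0.066,"wx":0,"wy":0,"wz":0},
  {"dx":-0.108,"dy":0,"dz":-0.099,"wx":0,"wy":0,"wz":0},
  {"dx":-0.12,"dy":0,"dz":-0.11,"wx":0,"wy":0,"wz":0},
  {"dx":-0.12,"dy":0,"dz":-0.11,"wx":0,"wy":0,"wz":0},
])

```text
clock: 1.65
tool_pos: [0.515, 0.0138, 0.4045]
eef_rot: [-0.138, 0.694, -0.693, 0.139]
contact_force: [-0.2, -0.3, -0.4]
opening: 0.006
```

Run:
```python
from plant import r
from h import *
s=r.get_state();rep(s)
cv2.imwrite("pics/w1.png",r.snapshot("wrist")[:,:,::-1])
```

```text
t 1.65 tip [0.5151 0.014  0.2385] yaw -157.4 ydir [ 0.001  0.001 -1.   ] q [-0.03  0.55 -0.13  1.9   0.1   0.71 -1.4 ] F [-0.2 -0.3 -0.4] open 0.01
```

View pics/w1.png

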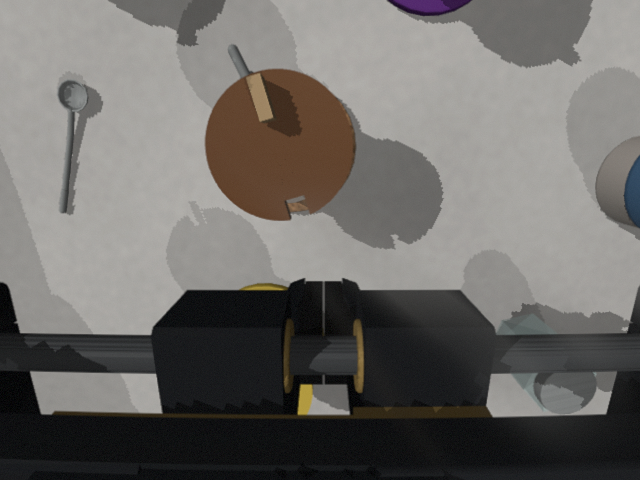

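The wrist view shows the lid centre near (281,145), the rib at about (260,97), the notch at about (297,207) and the pin end at about (235,47). I'll refine the measurement from this view.

```bash
cat >> h.py <<'E'
def lidmeas(c,im,z=.104,box=None,verbose=True):
    h=cv2.cvtColor(im,cv2.COLOR_BGR2HSV)
    lid=((h[:,:,0]>4)&(h[:,:,0]<16)&(h[:,:,1]>120)).astype(np.uint8)
    rib=((h[:,:,0]>12)&(h[:,:,0]<24)&(h[:,:,1]>70)&(h[:,:,1]<150)&(h[:,:,2]>120)).astype(np.uint8)
    for m in (lid,rib):
        if box: 
            k=np.zeros_like(m);u0,v0,u1,v1=box;k[v0:v1,u0:u1]=1;m*=k
    cn=max(cv2.findContours(lid,0,1)[0],key=cv2.contourArea); hull=cv2.convexHull(cn)[:,0]
    X=cast(c,hull,z)[:,:2]; c0,R=cv2.minEnclosingCircle(X.astype(np.float32)*1000)
    A=np.c_[2*X,np.ones(len(X))]; s=np.linalg.lstsq(A,(X**2).sum(1),rcond=None)[0]
    print("centre fit",s[:2].round(4),"R",np.sqrt(s[2]+s[:2]@s[:2]).round(4),"enc",np.array(c0)/1000,R)
    rc=max(cv2.findContours(rib,0,1)[0],key=cv2.contourArea); Xr=cast(c,rc[:,0],z+.019)[:,:2]
    rect=cv2.minAreaRect((Xr*1000).astype(np.float32)); print("rib",rect)
    p=np.array(rect[0])/1000-s[:2]; print("rib r",np.hypot(*p),"ang",np.degrees(np.arctan2(p[1],p[0])))
    return s[:2]
E
python3 - <<'E'
from plant import r
from h import *
c=r.get_calibration("wrist");im=cv2.imread("pics/w1.png")
cen=lidmeas(c,im,box=(180,50,380,240))
def pol(P): d=P[:,:2]-cen; return np.c_[np.hypot(*d.T)*1e3,np.degrees(np.arctan2(d[:,1],d[:,0]))]
print("pin end",pol(cast(c,[(235,47)],.088)),"pin at rim",pol(cast(c,[(246.5,73)],.088)))
print("rib ends",pol(cast(c,[(255,75),(266,121)],.123)))
print("notch",pol(cast(c,[(287,200),(303,196),(289,220),(309,214)],.104)))
cv2.imwrite("pics/w1c.png",cv2.resize(im[30:230,190:380],None,fx=3,fy=3))
E
```

```text
centre fit [0.5604 0.0657] R 0.0548 enc [0.56038513 0.06518661] 55.48372268676758
rib ((587.5657958984375, 87.98291778564453), (29.853689193725586, 9.752059936523438), 38.38652420043945)
rib r 0.03516672422868521 ang 39.298758700963894
pin end [[80.22621453 46.44773458]] pin at rim [[60.41955214 46.78643787]]
rib ends [[49.29219253 37.09873118]
 [19.20394672 41.34768082]]
notch [[  39.63607166 -150.45114177]
 [  40.18377902 -131.9995451 ]
 [  55.46250569 -151.29044355]
 [  54.89347911 -134.14913804]]
```

View pics/w1c.png

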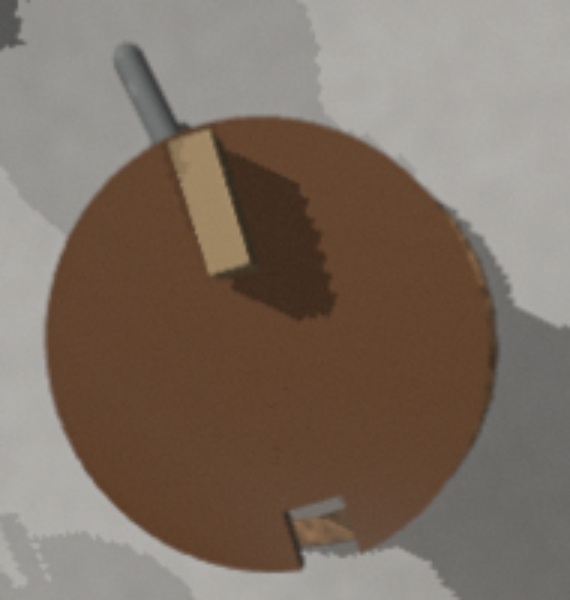

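Rib size (29.9×9.8 mm, r 35.2) and lid radius are as specified. Both views agree within about 4 mm and 2°: centre about (0.560, 0.068), pin about 47°, rib about 39°. Next I'll move behind the rib on its counter-clockwise side and turn the tool so one finger's back faces the rib.

>>> arm_command([
  {"dx":-0.018,"dy":0,"dz":-0.015,"wx":0,"wy":-0.19,"wz":0},
  {"dx":-0.036,"dy":0,"dz":-0.03,"wx":0,"wy":-0.38,"wz":0},
  {"dx":-0.054,"dy":0,"dz":-0.045,"wx":0,"wy":-0.57,"wz":0},
  {"dx":-0.072,"dy":0,"dz":-0.06,"wx":0,"wy":-0.76,"wz":0},
  {"dx":-0.088,"dy":0,"dz":-0.075,"wx":0,"wy":-0.95,"wz":0},
])

```text
clock: 2.2
tool_pos: [0.5676, 0.1109, 0.4045]
eef_rot: [0.381, -0.595, 0.597, -0.38]
contact_force: [-0.2, -0.3, 0.3]
opening: 0.009
```

>>> arm_command([
  {"dx":0,"dy":0,"dz":0,"wx":0,"wy":-0.19,"wz":0},
  {"dx":0,"dy":0,"dz":0,"wx":0,"wy":-0.38,"wz":0},
  {"dx":0,"dy":0,"dz":0,"wx":0,"wy":-0.57,"wz":0},
  {"dx":0,"dy":0,"dz":0,"wx":0,"wy":-0.76,"wz":0},
  {"dx":0,"dy":0,"dz":0,"wx":0,"wy":-0.95,"wz":0},
])

```text
clock: 2.7
tool_pos: [0.5671, 0.11, 0.4043]
eef_rot: [0.573, -0.416, 0.416, -0.571]
contact_force: [-0.0, -0.1, -0.3]
opening: 0.006
```

>>> arm_command([
  {"dx":0,"dy":0,"dz":0,"wx":0,"wy":-0.19,"wz":0},
  {"dx":0,"dy":0,"dz":0,"wx":0,"wy":-0.38,"wz":0},
  {"dx":0,"dy":0,"dz":0,"wx":0,"wy":-0.57,"wz":0},
  {"dx":0,"dy":0,"dz":0,"wx":0,"wy":-0.76,"wz":0},
  {"dx":0,"dy":0,"dz":0,"wx":0,"wy":-0.95,"wz":0},
])

```text
clock: 3.2
tool_pos: [0.5671, 0.11, 0.4042]
eef_rot: [0.685, -0.179, 0.179, -0.683]
contact_force: [0.6, 0.1, 0.4]
opening: 0.004
```

>>> arm_command([
  {"dx":0,"dy":0,"dz":0,"wx":0,"wy":-0.19,"wz":0},
  {"dx":0,"dy":0,"dz":0,"wx":0,"wy":-0.38,"wz":0},
  {"dx":0,"dy":0,"dz":0,"wx":0,"wy":-0.57,"wz":0},
  {"dx":0,"dy":0,"dz":0,"wx":0,"wy":-0.76,"wz":0},
  {"dx":0,"dy":0,"dz":0,"wx":0,"wy":-0.95,"wz":0},
])

```text
clock: 3.7
tool_pos: [0.5672, 0.11, 0.404]
eef_rot: [0.704, 0.082, -0.083, -0.701]
contact_force: [0.2, 1.2, 0.1]
opening: -0.001
```

>>> arm_command([
  {"dx":0,"dy":0,"dz":0,"wx":0,"wy":-0.19,"wz":0},
  {"dx":0,"dy":0,"dz":0,"wx":0,"wy":-0.38,"wz":0},
  {"dx":0,"dy":0,"dz":0,"wx":0,"wy":-0.56,"wz":0},
  {"dx":0,"dy":0,"dz":0,"wx":0,"wy":-0.56,"wz":0},
  {"dx":0,"dy":0,"dz":0,"wx":0,"wy":-0.56,"wz":0},
])

```text
clock: 4.2
tool_pos: [0.5673, 0.1114, 0.4042]
eef_rot: [0.669, 0.231, -0.232, -0.668]
contact_force: [-1.0, 0.7, 0.7]
opening: 0.003
```

Run:
```python
from plant import r
from h import *
s=r.get_state();rep(s)
C=np.array([.560,.068]);f=np.radians(39);er=np.array([np.cos(f),np.sin(f)]);et=np.array([-er[1],er[0]])
p=C+.036*er+.034*et;print(p);plan(s,[(*p,.112,39)])
cv2.imwrite("pics/w2.png",r.snapshot("wrist")[:,:,::-1])
```

```text
t 4.2 tip [0.5672 0.1111 0.2382] yaw 38.1 ydir [-0.001 -0.002 -1.   ] q [ 0.28  0.82 -1.06  1.69  0.79  1.12  1.23] F [-1.   0.7  0.7] open 0.0
[0.56658036 0.1170785 ]
d [0.003 0.126 0.005] w [ 0.001 -0.019 -0.002]
```

View pics/w2.png

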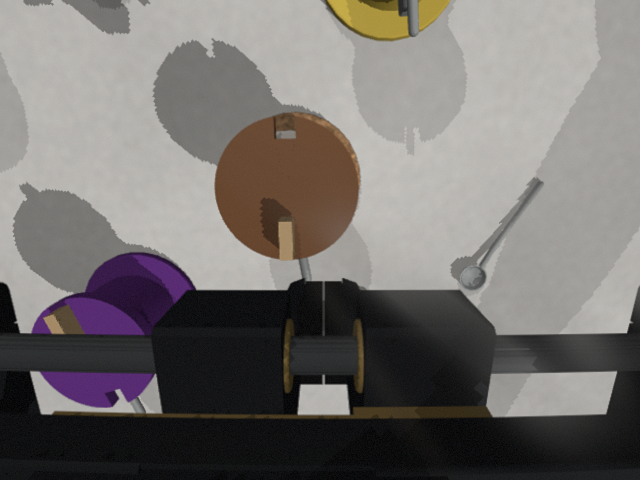

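The lid, rib and pin are as expected, with the closed fingers on the counter-clockwise side of the rib. Now I'll go down to 8 mm above the lid's top.

>>> arm_command([
  {"dx":0.003,"dy":0.04,"dz":0.006,"wx":0,"wy":0,"wz":0},
  {"dx":0.003,"dy":0.08,"dz":0.006,"wx":0,"wy":0,"wz":0},
  {"dx":0.003,"dy":0.11,"dz":0.006,"wx":0,"wy":0,"wz":0},
  {"dx":0.003,"dy":0.126,"dz":0.006,"wx":0,"wy":0,"wz":0},
  {"dx":0.003,"dy":0.126,"dz":0.006,"wx":0,"wy":0,"wz":0},
])

```text
clock: 4.75
tool_pos: [0.5655, 0.1193, 0.277]
eef_rot: [0.668, 0.231, -0.234, -0.667]
contact_force: [0.1, 0.1, 0.5]
opening: 0.005
```

Run:
```python
from plant import r
from h import *
s=r.get_state();rep(s)
C=np.array([.560,.068])
def tg(phi,off=.0225,rr=.036):
    f=np.radians(phi);er=np.array([np.cos(f),np.sin(f)]);et=np.array([-er[1],er[0]]);return (*(C+rr*er+off*et),.112,phi)
plan(s,[tg(39),tg(35),tg(30),tg(24),tg(18)])
for n in("wrist","scene"):cv2.imwrite(f"pics/{n}3.png",r.snapshot(n)[:,:,::-1])
im=cv2.imread("pics/scene3.png")[220:380,250:460];cv2.imwrite("pics/scene3c.png",cv2.resize(im,None,fx=3,fy=3))
```

```text
t 4.75 tip [0.5649 0.119  0.111 ] yaw 38.4 ydir [-0.003 -0.002 -1.   ] q [ 0.21  0.97 -0.93  1.79  0.98  0.92  1.07] F [0.1 0.1 0.5] open 0.01
d [-0.    -0.001 -0.014] w [-0.    -0.013 -0.005]
d [ 0.001 -0.001 -0.017] w [-0.     0.076 -0.005]
d [ 0.003 -0.001 -0.02 ] w [-0.     0.187 -0.005]
d [ 0.004 -0.001 -0.024] w [ 0.     0.32  -0.005]
d [ 0.005 -0.001 -0.028] w [ 0.     0.453 -0.005]
```

View pics/scene3c.png

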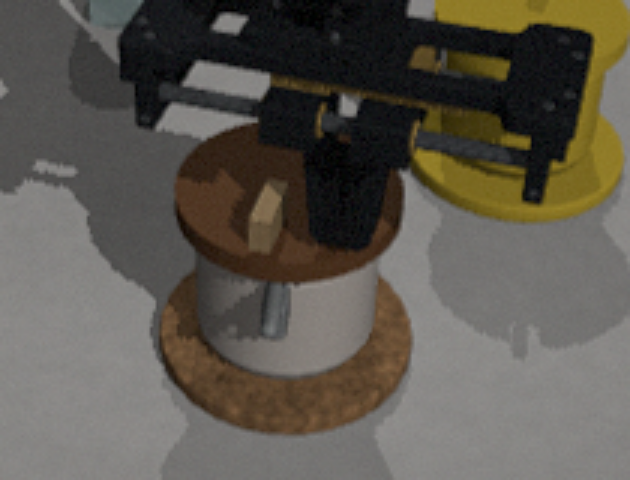

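View pics/wrist3.png

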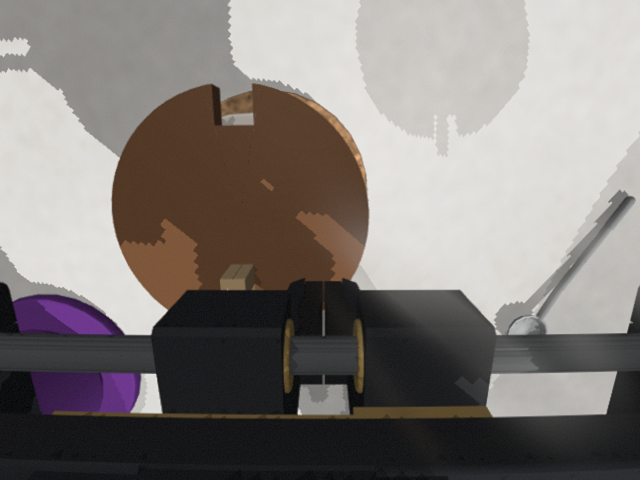

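There is clear space between the fingers and the rib, and the tips are over the lid. I'll close the gap, then push clockwise round the axis.

>>> arm_command([
  {"dx":0,"dy":0,"dz":-0.005,"wx":0,"wy":0,"wz":0},
  {"dx":0,"dy":0,"dz":-0.01,"wx":0,"wy":0,"wz":0},
  {"dx":0,"dy":0,"dz":-0.014,"wx":0,"wy":0,"wz":0},
  {"dx":0.001,"dy":0,"dz":-0.018,"wx":0,"wy":0.1,"wz":0},
  {"dx":0.002,"dy":0,"dz":-0.02,"wx":0,"wy":0.2,"wz":0},
])

```text
clock: 5.35
tool_pos: [0.5805, 0.1054, 0.2793]
eef_rot: [-0.684, -0.179, 0.178, 0.685]
contact_force: [-0.0, 0.3, 0.7]
opening: 0.007
```

>>> arm_command([
  {"dx":0.002,"dy":0,"dz":-0.004,"wx":0,"wy":0.13,"wz":0},
  {"dx":0.004,"dy":0,"dz":-0.008,"wx":0,"wy":0.27,"wz":0},
  {"dx":0.005,"dy":0,"dz":-0.012,"wx":0,"wy":0.4,"wz":0},
  {"dx":0.006,"dy":0,"dz":-0.017,"wx":0,"wy":0.53,"wz":0},
  {"dx":0.006,"dy":0,"dz":-0.021,"wx":0,"wy":0.67,"wz":0},
])

```text
clock: 5.85
tool_pos: [0.596, 0.0905, 0.2793]
eef_rot: [-0.706, 0.005, -0.006, 0.708]
contact_force: [0.2, 1.6, 0.4]
opening: 0.005
```

```bash
cat > st.py <<'E'
import sys
from plant import r
from h import *
C=np.array([.560,.068])
s=r.get_state();rep(s)
M=Ro.from_quat(s["eef_rot"]).as_matrix(); p=(np.array(s["tool_pos"])+.166*M[:,1])[:2]-C
yaw=np.arctan2(M[1,0],M[0,0]); print("in tool frame r,t:",p@[np.cos(yaw),np.sin(yaw)],p@[-np.sin(yaw),np.cos(yaw)])
cv2.imwrite(f"pics/wrist{sys.argv[1]}.png",r.snapshot("wrist")[:,:,::-1])
E
python3 st.py 4
```

```text
t 5.85 tip [0.5962 0.0908 0.1133] yaw -0.9 ydir [ 0.001  0.002 -1.   ] q [ 0.2   0.94 -0.79  1.72  0.86  0.86  0.57] F [0.2 1.6 0.4] open 0.0
in tool frame r,t: 0.0358523925436609 0.023348589771111296
```

View pics/wrist4.png

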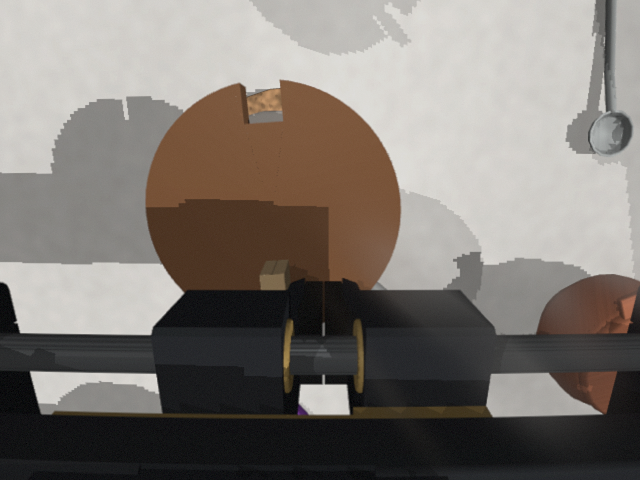

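The push is working: 1.6 N tangential force, the rib lies against the finger, and the notch is at (263,100) in the tool frame. I'll continue.

>>> arm_command([
  {"dx":0.002,"dy":0,"dz":-0.004,"wx":0,"wy":0.13,"wz":0},
  {"dx":0.004,"dy":0,"dz":-0.008,"wx":0,"wy":0.27,"wz":0},
  {"dx":0.005,"dy":0,"dz":-0.012,"wx":0,"wy":0.4,"wz":0},
  {"dx":0.006,"dy":0,"dz":-0.017,"wx":0,"wy":0.53,"wz":0},
  {"dx":0.006,"dy":0,"dz":-0.021,"wx":0,"wy":0.67,"wz":0},
])

```text
clock: 6.4
tool_pos: [0.6017, 0.0694, 0.2793]
eef_rot: [-0.681, 0.188, -0.189, 0.682]
contact_force: [0.6, 1.2, 0.3]
opening: 0.002
```

>>> arm_command([
  {"dx":0.002,"dy":0,"dz":-0.004,"wx":0,"wy":0.13,"wz":0},
  {"dx":0.004,"dy":0,"dz":-0.008,"wx":0,"wy":0.27,"wz":0},
  {"dx":0.005,"dy":0,"dz":-0.012,"wx":0,"wy":0.4,"wz":0},
  {"dx":0.006,"dy":0,"dz":-0.017,"wx":0,"wy":0.53,"wz":0},
  {"dx":0.006,"dy":0,"dz":-0.021,"wx":0,"wy":0.67,"wz":0},
])

```text
clock: 6.9
tool_pos: [0.5962, 0.0482, 0.2793]
eef_rot: [-0.608, 0.359, -0.36, 0.61]
contact_force: [1.9, -0.0, 0.7]
opening: 0.004
```

```bash
python3 st.py 5
cat > lm.py <<'E'
import sys
from plant import r
from h import *
c=r.get_calibration("wrist");im=cv2.imread(sys.argv[1])
h=cv2.cvtColor(im,cv2.COLOR_BGR2HSV)
lid=((h[:,:,0]>4)&(h[:,:,0]<16)&(h[:,:,1]>110)).astype(np.uint8);lid[286:]=0
cn=max(cv2.findContours(lid,0,1)[0],key=cv2.contourArea);hull=cv2.convexHull(cn)[:,0]
hull=hull[hull[:,1]<280];X=cast(c,hull,.104)[:,:2]
A=np.c_[2*X,np.ones(len(X))]; s=np.linalg.lstsq(A,(X**2).sum(1),rcond=None)[0]
print("centre",s[:2].round(4),"R",np.sqrt(s[2]+s[:2]@s[:2]).round(4), "px", proj(c,[[*s[:2],.104]]))
E
python3 lm.py pics/wrist5.png
```

```text
t 6.9 tip [0.5965 0.0484 0.1133] yaw -61.1 ydir [ 0.002  0.001 -1.   ] q [ 0.14  0.87 -0.54  1.74  0.64  0.71 -0.24] F [ 1.9 -0.   0.7] open 0.0
in tool frame r,t: 0.03479955574882661 0.022463254259455796
centre [0.5609 0.0694] R 0.055 px [[273.42720862 215.12558644]]
```

View pics/wrist5.png

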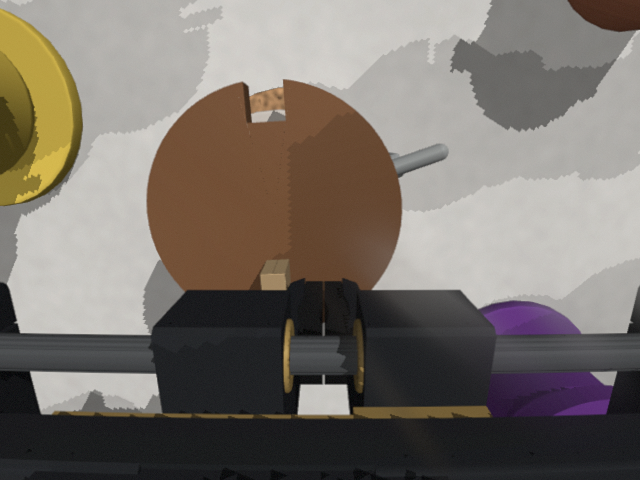

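The pin now shows at (397–443, 165–151) and the notch at about (266,102), with the rib still against the finger. I'll measure the remaining angle.

```bash
cat > ang.py <<'E'
from plant import r
from h import *
def ang(C,c,notch,pin,pz=.087):
    n=cast(c,notch,.104)[:,:2]-C; p=cast(c,pin,pz)[:,:2]-C
    pa=lambda v:np.c_[np.hypot(*v.T)*1e3,np.degrees(np.arctan2(v[:,1],v[:,0]))].round(1)
    print("notch",pa(n).tolist(),"pin",pa(p).tolist())
E
python3 - <<'E'
from ang import *
c=r.get_calibration("wrist")
for C in ([.5609,.0694],[.560,.068]): ang(np.array(C),c,[(250,123),(285,121),(243,83),(285,80)],[(443,151),(397,165)])
E
```

```text
notch [[39.1, 130.8], [39.4, 109.8], [54.5, 129.6], [54.9, 111.9]] pin [[81.4, 47.8], [59.5, 48.6]]
notch [[39.6, 128.5], [40.4, 107.9], [55.0, 127.9], [55.9, 110.5]] pin [[83.1, 48.0], [61.1, 48.9]]
```

Notch is at about 120° and pin at about 48°, leaving about 72° clockwise. I'll do 60° and then measure again.

>>> arm_command([
  {"dx":0.002,"dy":0,"dz":-0.004,"wx":0,"wy":0.13,"wz":0},
  {"dx":0.004,"dy":0,"dz":-0.008,"wx":0,"wy":0.27,"wz":0},
  {"dx":0.005,"dy":0,"dz":-0.012,"wx":0,"wy":0.4,"wz":0},
  {"dx":0.006,"dy":0,"dz":-0.017,"wx":0,"wy":0.53,"wz":0},
  {"dx":0.006,"dy":0,"dz":-0.021,"wx":0,"wy":0.67,"wz":0},
])

```text
clock: 7.45
tool_pos: [0.5807, 0.0327, 0.2792]
eef_rot: [0.494, -0.505, 0.505, -0.496]
contact_force: [0.9, 0.0, 1.0]
opening: 0.006
```

>>> arm_command([
  {"dx":0.002,"dy":0,"dz":-0.004,"wx":0,"wy":0.13,"wz":0},
  {"dx":0.004,"dy":0,"dz":-0.008,"wx":0,"wy":0.27,"wz":0},
  {"dx":0.005,"dy":0,"dz":-0.012,"wx":0,"wy":0.4,"wz":0},
  {"dx":0.006,"dy":0,"dz":-0.017,"wx":0,"wy":0.53,"wz":0},
  {"dx":0.006,"dy":0,"dz":-0.021,"wx":0,"wy":0.67,"wz":0},
])

```text
clock: 7.95
tool_pos: [0.5595, 0.027, 0.2792]
eef_rot: [0.346, -0.616, 0.617, -0.347]
contact_force: [1.7, -0.0, 0.5]
opening: 0.005
```

```bash
python3 st.py 6; python3 lm.py pics/wrist6.png; python3 -c "
import cv2
im=cv2.imread('pics/wrist6.png')[60:310,130:460];cv2.imwrite('pics/wrist6c.png',cv2.resize(im,None,fx=2.4,fy=2.4))"
```

```text
t 7.95 tip [0.5597 0.0271 0.1132] yaw -121.3 ydir [ 0.002  0.    -1.   ] q [ 0.02  0.79 -0.25  1.87  0.36  0.52 -1.02] F [ 1.7 -0.   0.5] open 0.01
in tool frame r,t: 0.03509771090917502 0.021014060791612284
centre [0.5607 0.0702] R 0.055 px [[273.48666682 213.56971023]]
```

View pics/wrist6.png

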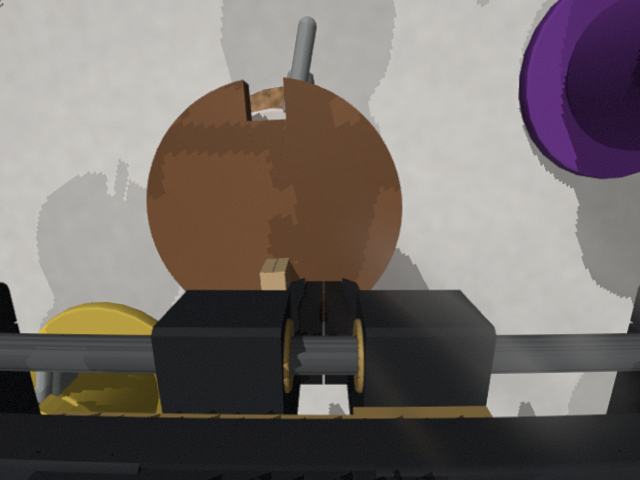

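Run:
```python
from ang import *
c=r.get_calibration("wrist")
for C in ([.5607,.0702],[.560,.068]): ang(np.array(C),c,[(250,122),(286,120),(243,82),(285,79)],[(307,22),(301,68)])
```

```text
notch [[38.8, 70.8], [39.1, 49.1], [54.2, 69.5], [54.6, 51.8]] pin [[81.1, 48.1], [62.5, 47.6]]
notch [[41.1, 70.9], [41.3, 50.3], [56.5, 69.6], [56.7, 52.6]] pin [[83.2, 48.7], [64.6, 48.4]]
```

Notch 60.4°, pin 48.0°, so 12.3° is left. That agrees with the previous measurement, so I'll do the last bit gently.

>>> arm_command([
  {"dx":0.001,"dy":0,"dz":-0.002,"wx":0,"wy":0.07,"wz":0},
  {"dx":0.002,"dy":0,"dz":-0.004,"wx":0,"wy":0.14,"wz":0},
  {"dx":0.003,"dy":0,"dz":-0.006,"wx":0,"wy":0.2,"wz":0},
  {"dx":0.004,"dy":0,"dz":-0.008,"wx":0,"wy":0.27,"wz":0},
  {"dx":0.004,"dy":0,"dz":-0.008,"wx":0,"wy":0.27,"wz":0},
])

```text
clock: 8.5
tool_pos: [0.5504, 0.0281, 0.2789]
eef_rot: [0.281, -0.649, 0.649, -0.281]
contact_force: [0.3, 0.1, 0.0]
opening: 0.007
```

```bash
python3 st.py 7; python3 lm.py pics/wrist7.png; python3 -c "
import cv2
im=cv2.imread('pics/wrist7.png')[0:140,200:350];cv2.imwrite('pics/wrist7c.png',cv2.resize(im,None,fx=4,fy=4,interpolation=cv2.INTER_CUBIC))"
```

```text
t 8.5 tip [0.5504 0.0281 0.1129] yaw -133.2 ydir [ 0.  0. -1.] q [-0.02  0.78 -0.19  1.9   0.28  0.49 -1.16] F [0.3 0.1 0. ] open 0.01
in tool frame r,t: 0.03565993961976608 0.020320317334234086
centre [0.5614 0.0699] R 0.0549 px [[274.4521775  212.66289949]]
```

View pics/wrist7c.png

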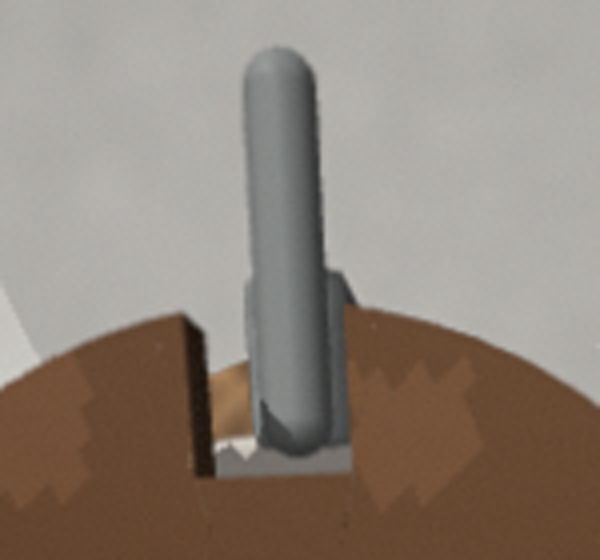

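Run:
```python
from ang import *
c=r.get_calibration("wrist")
for C in ([.5614,.0699],[.5607,.069]): ang(np.array(C),c,[(249,119),(288,117.5),(245.8,78.8),(286.3,76.8)],[(270.3,21),(271.3,50),(273,102)])
```

```text
notch [[39.7, 60.1], [39.7, 37.1], [54.8, 57.0], [54.9, 40.1]] pin [[79.8, 47.9], [68.3, 48.0], [46.9, 48.5]]
notch [[40.8, 59.9], [40.8, 37.5], [55.9, 56.9], [56.1, 40.4]] pin [[80.9, 48.0], [69.4, 48.1], [48.0, 48.6]]
```

The notch centre is at 48.6° and the pin at 48.1°, so the error is about 0.5°, well within the 4.6° allowed. I'll back off the rib, shift inward, and then press on the flat top.

>>> arm_command([
  {"dx":0,"dy":0,"dz":0.003,"wx":0,"wy":0,"wz":0},
  {"dx":0,"dy":0,"dz":0.006,"wx":0,"wy":0,"wz":0},
  {"dx":-0.006,"dy":0,"dz":0.006,"wx":0,"wy":0,"wz":0},
  {"dx":-0.012,"dy":0,"dz":0.006,"wx":0,"wy":0,"wz":0},
  {"dx":-0.012,"dy":0,"dz":0.006,"wx":0,"wy":0,"wz":0},
])

```text
clock: 9.05
tool_pos: [0.5635, 0.0338, 0.2788]
eef_rot: [-0.28, 0.649, -0.649, 0.281]
contact_force: [0.6, 0.6, -0.3]
opening: 0.005
```

>>> arm_command([
  {"dx":0,"dy":0.004,"dz":0,"wx":0,"wy":0,"wz":0},
  {"dx":0,"dy":0.007,"dz":0,"wx":0,"wy":0,"wz":0},
  {"dx":0,"dy":0.009,"dz":0,"wx":0,"wy":0,"wz":0},
  {"dx":0,"dy":0.011,"dz":0,"wx":0,"wy":0,"wz":0},
  {"dx":0,"dy":0.013,"dz":0,"wx":0,"wy":0,"wz":0},
])

```text
clock: 9.55
tool_pos: [0.5625, 0.0324, 0.2658]
eef_rot: [0.28, -0.649, 0.65, -0.279]
contact_force: [-0.6, -0.2, 3.9]
opening: 0.005
```

```bash
python3 st.py 8
```

```text
t 9.55 tip [0.5624 0.0323 0.0998] yaw -133.4 ydir [-0. -0. -1.] q [-0.03  0.81 -0.18  1.86  0.29  0.49 -1.17] F [-0.6 -0.2  3.9] open 0.0
in tool frame r,t: 0.024253519404543913 0.02631766397637411
```

View pics/wrist8.png

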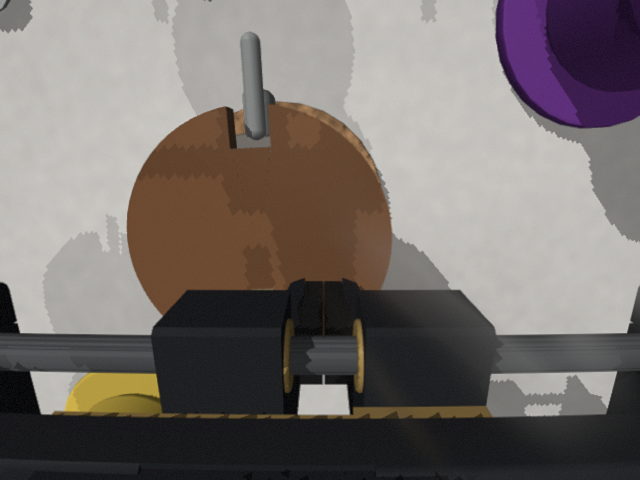

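At 3.9 N the lid is sliding down, already about 4 mm, and the pin (253,130) is in the notch. I'll keep pressing until it seats.

>>> arm_command([
  {"dx":0,"dy":0.002,"dz":0,"wx":0,"wy":0,"wz":0},
  {"dx":0,"dy":0.004,"dz":0,"wx":0,"wy":0,"wz":0},
  {"dx":0,"dy":0.005,"dz":0,"wx":0,"wy":0,"wz":0},
  {"dx":0,"dy":0.006,"dz":0,"wx":0,"wy":0,"wz":0},
  {"dx":0,"dy":0.007,"dz":0,"wx":0,"wy":0,"wz":0},
])

```text
clock: 10.1
tool_pos: [0.563, 0.0323, 0.2596]
eef_rot: [0.279, -0.649, 0.65, -0.28]
contact_force: [-3.3, -0.4, 18.8]
opening: 0.007
```

```bash
python3 -c "
from plant import r
from h import *
rep(r.get_state())"
```

```text
t 10.1 tip [0.5632 0.0322 0.0936] yaw -133.4 ydir [ 0.001 -0.001 -1.   ] q [-0.03  0.82 -0.18  1.87  0.29  0.48 -1.17] F [-3.3 -0.4 18.8] open 0.01
```

Force rose to 19 N with the tip at 0.0936, so the lid is on its stop (94 mm). Now I'll lift straight off and check.

>>> arm_command([
  {"dx":0,"dy":-0.01,"dz":0,"wx":0,"wy":0,"wz":0},
  {"dx":0,"dy":-0.04,"dz":0,"wx":0,"wy":0,"wz":0},
  {"dx":0,"dy":-0.08,"dz":0,"wx":0,"wy":0,"wz":0},
  {"dx":0,"dy":-0.12,"dz":0,"wx":0,"wy":0,"wz":0},
  {"dx":0,"dy":-0.15,"dz":0,"wx":0,"wy":0,"wz":0},
])

```text
clock: 10.6
tool_pos: [0.5632, 0.0326, 0.4111]
eef_rot: [0.278, -0.649, 0.65, -0.281]
contact_force: [0.1, 0.2, 1.1]
opening: 0.008
```

>>> arm_command([
  {"dx":0.02,"dy":0,"dz":0.04,"wx":0,"wy":0,"wz":0},
  {"dx":0.04,"dy":0,"dz":0.08,"wx":0,"wy":0,"wz":0},
  {"dx":0.06,"dy":0,"dz":0.12,"wx":0,"wy":0,"wz":0},
  {"dx":0.08,"dy":0,"dz":0.16,"wx":0,"wy":0,"wz":0},
  {"dx":0.08,"dy":0,"dz":0.16,"wx":0,"wy":0,"wz":0},
])

```text
clock: 11.1
tool_pos: [0.6246, -0.1441, 0.408]
eef_rot: [0.276, -0.649, 0.653, -0.276]
contact_force: [-0.6, -0.4, 0.1]
opening: 0.006
```

Run:
```python
from plant import r
from h import *
rep(r.get_state())
for n in("scene","top"): cv2.imwrite(f"pics/{n}9.png",r.snapshot(n)[:,:,::-1])
a=cv2.imread("pics/scene9.png")[240:360,285:405];b=cv2.imread("pics/top9.png")[180:280,235:335]
cv2.imwrite("pics/c9.png",np.hstack([cv2.resize(a,(400,400)),cv2.resize(b,(400,400))]))
cv2.imwrite("pics/f9.png",np.hstack([cv2.resize(cv2.imread("pics/scene9.png"),(400,300)),cv2.resize(cv2.imread("pics/top9.png"),(400,300))]))
d=np.abs(cv2.imread("pics/top9.png").astype(int)-cv2.imread("pics/top0.png")).sum(2)
for nm,(u,v) in dict(butter=(455,190),hex=(446,289),sugar=(190,182),spoon=(192,272),purple=(318,130),yellow=(308,334)).items(): print(nm,(d[v-25:v+25,u-25:u+25]>60).mean().round(3))
```

```text
t 11.1 tip [ 0.6249 -0.1451  0.242 ] yaw -134.1 ydir [ 0.001 -0.006 -1.   ] q [ 0.3   0.71 -0.26  1.51  0.22  0.95 -0.8 ] F [-0.6 -0.4  0.1] open 0.01
butter 0.968
hex 0.907
sugar 0.927
spoon 0.999
purple 0.247
yellow 0.992
```

View pics/c9.png

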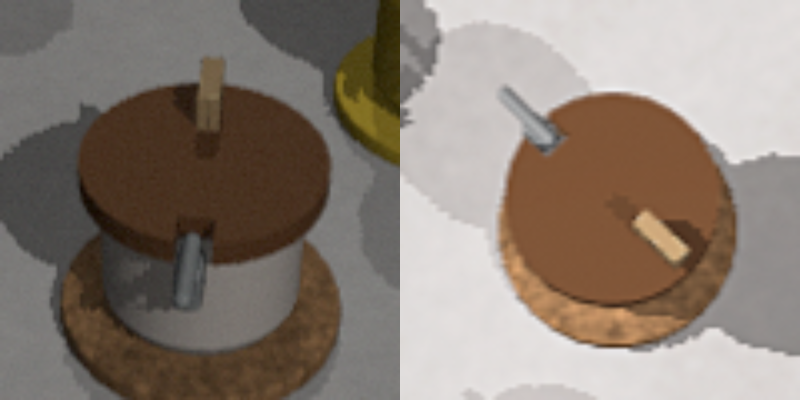

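View pics/f9.png

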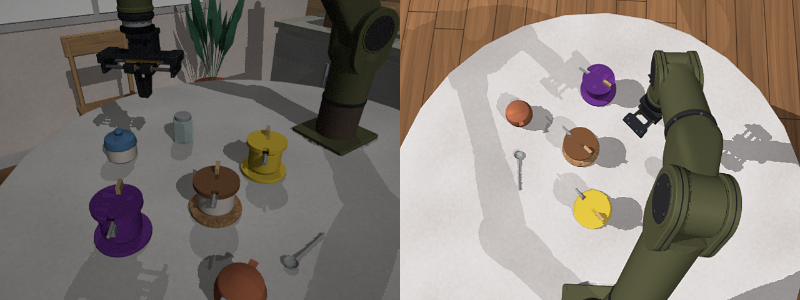

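In both views the notch straddles the pin, the lid sits low on the canister, and the other things are where they started. The pixel difference says nothing here, because exposure and shadows changed. The arm is clear, so I'll hand in.

```bash
python3 -c "
from plant import r
print(r.finish_job(), r.get_state()['clock'])"
```

```text
the job is handed in; nothing more can be done
the job is handed in; nothing more can be done
```

The muesli canister is closed: the notch is over the steel pin, the lid is pressed fully down, and the hand is clear. I handed the job in at about 11 s.

- **Turning:** with the gripper shut, I pushed one finger against the rib's side and turned the lid about 170° clockwise, at under 2 N. I didn't pinch the rib or lift the lid. The last measurement before pressing put the notch at 48.6° and the pin at 48.1°; up to about 4.6° off would still go down.
- **Pressing:** I moved off the rib and pressed on the flat top. The lid slid at about 4 N, then the force rose to about 19 N with the fingertip at 93.6 mm, which fits the 94 mm of a fully seated lid.
- **Last checks:** the final scene and top pictures show the pin in the notch and the lid down. The robot was touching nothing.
- **Less certain:** my automatic before/after comparison of the other breakfast things was useless because exposure and shadows had changed. I judged them unmoved by eye, and the arm stayed well above them throughout. The first two camera estimates of the lid's centre differed by about 4 mm; the later close-up wrist views agreed with each other to about 1 mm.

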